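# Lock the lugged lid onto the poppy-seed mill

## Task

Close the poppy-seed mill: pick up the steel lid with the two lugs by its wooden bar handle, set it down into the mill's round mouth with the lugs through the two notches, turn it clockwise (seen from above) until the ramps have pulled it tight, and let go. The other, smooth-edged lid belongs to a pan. Do not knock over or shove the white pitcher.

Things in the scene. Friction and masses are not known exactly. Their poses are not given: they have to be found in the camera images.
- lid_grip (a point): Mill lid, loose, upright: steel disc 96 mm wide, 20 thick; two opposite edge lugs (152 over both; each 24 wide, 4 to 12 above underside). Beech bar handle on top, 84 long, 20 thick, 20 to 72 above underside. Point: on axis, in handle, 48 above underside: grip here. x along handle and lugs, y across it, z up. 0.25 kg. The bystander pan lid has the same handle, smooth 116 mm edge, no lugs.
- mill_mouth (a point): Fixed grey mill, 204 mm wide, steel collar rim 92 above table, two inner tabs. Point: on axis, 62 above table, top of inner black sprung seat where the lid's underside first rests. +x and -x: middles of the two notches; lugs enter within 25 deg of that line. z up. Turn clockwise from above (minus about z): ramps press from 50 deg, lid fully drawn down 3 mm by 65, hard stop at 82. Play 10.
- seat (a joint): Black sprung seat in the mill's mouth: how far it is pressed down, in m. 0 when empty, under 0.0005 with the lid just resting on it, about 0.003 when the lugs are tight under the ramps. Pressing takes about 3.6 N to start and 7 N at 3 mm.
- pitcher_mid (a point): The small white ceramic pitcher, loose, 100 mm tall, about 80 mm across with a handle on one side, standing beyond the mill. This point is on its axis, 50 mm above its foot. It must not be knocked over or shoved.
Things that resemble listed ones, but are neither listed nor needed, are in the scene too. Leave any green look-alike of the part that bears lid_grip alone.

How it is judged:
By the outcome, as a careful person would: the job done as asked, in the order asked, and still so for the second after the job is handed in, with the robot touching nothing.
It also fails if it takes over 45 s, if anything falls off the work surface, if the arm or the gripper's body presses on something with over 40 N, if the wrist force passes 120 N, or if a joint passes its speed limit or range.

## Robot

A 6-joint arm with a two-finger parallel gripper is mounted at the origin on the work surface. World frame = base frame: x ahead of the robot, y to its left, z up, the work surface at z = 0. Lengths are in mm, angles in degrees, forces in N, time in s.
With the tool pointing down it reaches from about 300 to 875 mm from the base axis. Payload 6.4 kg.
Tool frame: the origin (TCP) lies at the centre of the arm's flange, where the gripper is bolted on; the fingertips stand 166 mm ahead of it and the grasp point (between the pads) lies 147 mm ahead of it; z points along the fingers, y is the direction in which the jaws open and shut (so a half turn about z gives the same grasp; the last joint's range is limited). The gripper opens to 88 mm and grips with 3 to 60 N. Pads are 18 mm wide; open, the fingers measure 123 mm over their backs; the gripper's body (75 mm by 187 mm) begins 45 mm behind the grasp point.
Start: joints at [-79.83, 10.359, 92.074, -0, 77.567, -11.82], TCP at [215.324, -533.177, 404.714] pointing down, gripper open.
Joint ranges: [-171.53, 171.53], [-51.25, 118.39], [17.06, 147.69], [-65.23, 245.23], [0, 150.52], [-178.68, 178.68]. Speed limits (degrees/s): [147.25, 147.25, 172.46, 180, 180, 180].

## Interface

Orientations are given as a 3x3 rotation matrix whose columns are the frame's x, y, z axes.
In Python, from cell import manip gives the robot as it stands.
- The arm moves only by the shell command python3 -m creep 'ROWS'. ROWS is a JSON object of lists of equal length, an entry for each row: "linear": the shift along the tool's x, y, z in mm, a list of three; "angular": the turn, a rotation vector about the tool's x, y, z in rad, a list of three; "grip": the finger opening in mm, from 0 to 88.1. In form: {"linear": [[x, y, z], ...], "angular": [[rx, ry, rz], ...], "grip": [grip, ...]}. A call has exactly 8 rows; each row shifts and turns the commanded pose from where the row before left it, along the tool's axes as they then stand; what a row does not reach is not made up. A row lasts 1/12 s, in which the tool goes at most 41.7 mm and 7.16 degrees, less where a joint would pass 70% of its speed; a pose out of reach is approached as far as the arm can. A call with a gripper value outside its range is refused whole. The fingers move at their own pace and stop on an object; the grip force is fixed at half the most. Time passes only in rows, so rows that do not move let the fingers close, or fill a call up. It gives the time, the measured TCP pose, the force and the opening at its end, in the units of the state.
- manip.observe(): the state, without advancing time (a new reading comes with each control period).
- manip.camera(name): name is "scene" or "top"; returns a dict with "image" (400x640x3 uint8, red, green, blue), "z_map" (400x640 float32, mm along the optical axis (not along the pixel's ray), 0 where there is no reading), "K" (3x3 intrinsics, pixels), "cam_to_world" (4x4, takes a point from camera to world coordinates). Camera axes: x right, y down, z forward; pixel columns grow to the right and rows downward; lengths in mm; the calibration is good to about 2 mm. A picture is of the moment at which its call begins.
- manip.hand_in(): hands the job in, once; it reports no verdict.
The state is a dict: "t": time; "qpos": joint angles; "qvel": joint speeds; "effort": joint torques, N m; "ee_pos": TCP position; "ee_rot": TCP orientation; "ft_force": force on the tool from outside, world axes, zero at the start; "ft_torque": the same for the moment, N m; "gripper_width": finger opening in mm.
Only numpy, scipy, OpenCV 4.12 (cv2) and the standard library are available. Lean on these libraries where they do the work, as an engineer would, in place of code of your own. Each camera call takes 0.05 s, during which the arm holds its last target.

## Working session

There is one attempt and no reset: what is moved stays moved. The work goes in short steps, Python scripts to look and compute and a shell command to move; the robot and the scene stay as the last step left them, time stands still between calls to the robot, and variables do not carry over. Pictures are saved under pics/ and viewed, and the job is handed in when it is done.

```bash
mkdir -p pics; ls
python3 - <<'E'
from cell import manip
import cv2,numpy as np
s=manip.observe()
print(s)
for n in("scene","top"):
    c=manip.camera(n); np.savez(f'pics/{n}0.npz',**c)
    cv2.imwrite(f'pics/{n}0.png',c['image'][:,:,::-1]); print(n,c['K'].round(1).tolist(),c['cam_to_world'].round(3).tolist())
E
```

```text
pics
{'t': 0.0, 'qpos': array([-7.98311524e+01,  1.04008338e+01,  9.21307444e+01, -1.86016191e-04,
        7.75651963e+01, -1.18189972e+01]), 'qvel': array([ 0.06532644,  0.00629819,  0.0265942 ,  0.06976038, -0.00241383,
        0.00824652]), 'effort': array([ 1.01814279e-03, -4.33865762e+01, -3.41844928e+01,  7.02449447e-02,
        3.85199371e-02, -1.49135039e-04]), 'ee_pos': array([ 215.26802539, -532.92108348,  403.82797189]), 'ee_rot': array([[ 9.27263094e-01,  3.74410287e-01, -3.01318683e-04],
       [ 3.74410251e-01, -9.27261668e-01,  1.66194126e-03],
       [ 3.42846640e-04, -1.65387360e-03, -9.99998574e-01]]), 'ft_force': array([-1.27677559,  0.23933958,  0.25921385]), 'ft_torque': array([ 0.03876453, -0.00097258,  0.05777429]), 'gripper_width': 88.00703819328653}
scene [[498.7, 0.0, 324.5], [0.0, 498.7, 199.5], [0.0, 0.0, 1.0]] [[-0.183, 0.787, -0.589, 1381.183], [0.983, 0.145, -0.112, 217.282], [-0.003, -0.6, -0.8, 1241.395], [0.0, 0.0, 0.0, 1.0]]
top [[461.5, 0.0, 315.7], [0.0, 461.5, 201.1], [0.0, 0.0, 1.0]] [[0.012, -0.993, 0.117, 353.152], [-1.0, -0.012, 0.006, 32.132], [-0.005, -0.117, -0.993, 1343.803], [0.0, 0.0, 0.0, 1.0]]
```

View pics/scene0.png

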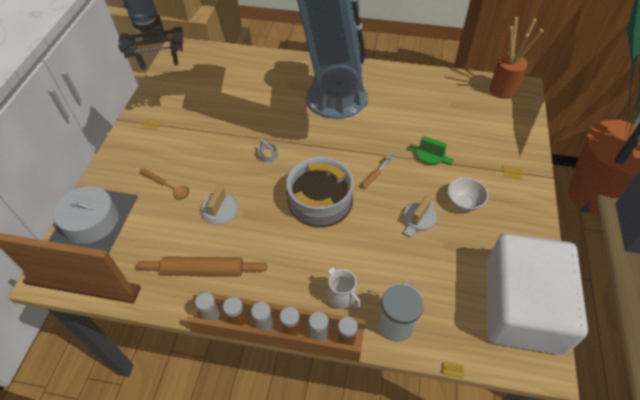

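View pics/top0.png

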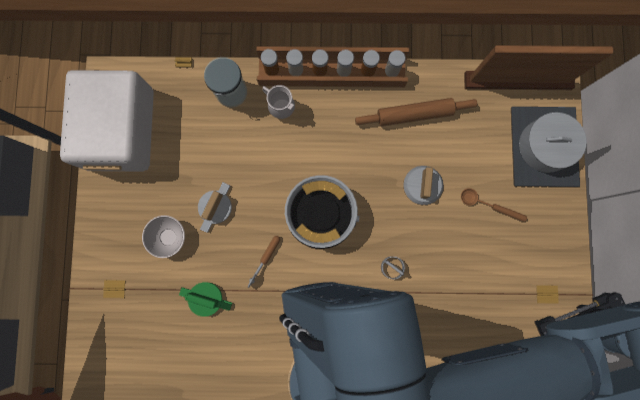

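The top view shows the lugged lid at about (215,206), the mill at (321,212), the smooth pan lid at (424,185) and the pitcher at (279,101). The green look-alike is at (206,299). I'll zoom in for detail.

Run:
```python
import cv2,numpy as np
t=cv2.imread('pics/top0.png');s=cv2.imread('pics/scene0.png')
a=cv2.resize(t[170:250,180:250],(0,0),fx=5,fy=5,interpolation=cv2.INTER_CUBIC)
b=cv2.resize(t[170:250,280:365],(0,0),fx=5,fy=5,interpolation=cv2.INTER_CUBIC)
cv2.imwrite('pics/z1.png',np.hstack([a,b]))
a=cv2.resize(s[180:250,390:450],(0,0),fx=5,fy=5,interpolation=cv2.INTER_CUBIC)
b=cv2.resize(s[155:225,280:360],(0,0),fx=5,fy=5,interpolation=cv2.INTER_CUBIC)
cv2.imwrite('pics/z2.png',np.hstack([a,b]))
```

```text
(no output)
```

View pics/z1.png

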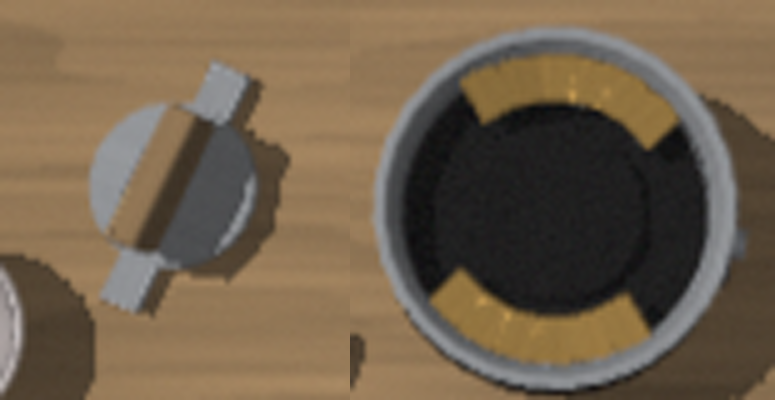

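View pics/z2.png

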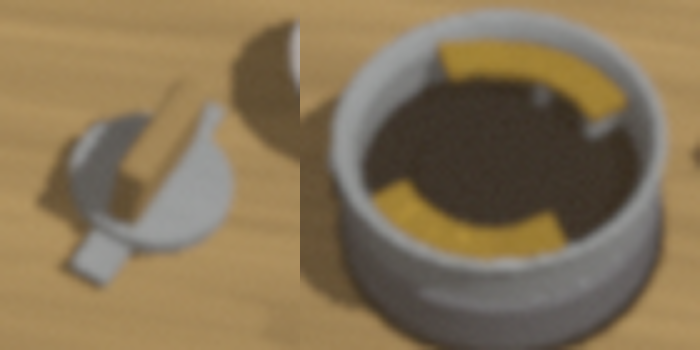

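```bash
cat > h.py <<'E'
import cv2,numpy as np
def load(n): return dict(np.load(f'pics/{n}.npz'))
def cloud(c):
    z=c['z_map']; v,u=np.mgrid[0:400,0:640]; K=c['K']
    p=np.stack([(u-K[0,2])/K[0,0]*z,(v-K[1,2])/K[1,1]*z,z,np.ones_like(z)],-1)
    P=(p@c['cam_to_world'].T)[...,:3]; P[z==0]=np.nan; return P
def ray(c,uv,h):
    uv=np.atleast_2d(uv).astype(float);d=np.c_[(uv-c['K'][[0,1],[2,2]])/c['K'][[0,1],[0,1]],np.ones(len(uv))]@c['cam_to_world'][:3,:3].T
    o=c['cam_to_world'][:3,3]; return o+d*((h-o[2])/d[:,2])[:,None]
def circ(xy):
    A=np.c_[2*xy,np.ones(len(xy))]; s=np.linalg.lstsq(A,(xy**2).sum(1),rcond=None)[0]
    return s[:2],np.sqrt(s[2]+s[:2]@s[:2])
def robcirc(xy):
    for k in range(6):
        c,r=circ(xy); e=abs(np.hypot(*(xy-c).T)-r); xy=xy[e<max(2.5*np.median(e),1.5)]
    return c,r,len(xy)
E
python3 - <<'E'
from h import *
for n,bl,bm in(("top0",(180,250,170,250),(280,365,170,255)),("scene0",(395,450,185,245),(275,365,150,235))):
    c=load(n);P=cloud(c);hsv=cv2.cvtColor(c['image'],cv2.COLOR_RGB2HSV).astype(int)
    def box(b): return P[b[2]:b[3],b[0]:b[1]].reshape(-1,3),hsv[b[2]:b[3],b[0]:b[1]].reshape(-1,3)
    Q,H=box(bl)
    print(n,'table z',np.nanmedian(Q[:,2]), 'hist',[(k,int(((Q[:,2]>k)&(Q[:,2]<=k+4)).sum())) for k in range(4,84,4)])
    top=Q[Q[:,2]>65]; m=top[:,:2].mean(0); (cx,s,a)=cv2.minAreaRect(top[:,:2].astype(np.float32))
    w,V=np.linalg.eigh(np.cov(top[:,:2].T)); print('handle',m,cx,s,a,'z',np.median(top[:,2]),'axis',np.degrees(np.arctan2(*V[::-1,1]))%180)
    d=Q[(Q[:,2]>14)&(Q[:,2]<26)]; print('disc z',np.median(d[:,2]),cv2.minEnclosingCircle(d[:,:2].astype(np.float32)))
    l=Q[(Q[:,2]>6)&(Q[:,2]<15)&(np.hypot(*(Q[:,:2]-m).T)>52)&(np.hypot(*(Q[:,:2]-m).T)<85)]
    dd=l[:,:2]-m; sg=np.sign(dd@V[:,1]); A,B=l[sg>0].mean(0),l[sg<0].mean(0); print('lugs',A,B,len(l),(A+B)/2,np.degrees(np.arctan2(*(A-B)[1::-1]))%180)
    Q,H=box(bm)
    r=Q[Q[:,2]>86]; print('rim',robcirc(r[:,:2]),cv2.minEnclosingCircle(r[:,:2].astype(np.float32)),np.median(r[:,2]))
    mc=robcirc(r[:,:2])[0]
    br=(H[:,0]>12)&(H[:,0]<32)&(H[:,1]>110)&(H[:,2]>90)&(np.hypot(*(Q[:,:2]-mc).T)<92)
    t=Q[br]; print('tab z',np.percentile(t[:,2],[5,50,95]),len(t)); t=t[t[:,2]>60]
    an=np.degrees(np.arctan2(*(t[:,:2]-mc).T[::-1]))%360; rr=np.hypot(*(t[:,:2]-mc).T)
    print('r',np.percentile(rr,[2,50,98])); h=np.histogram(an,bins=72,range=(0,360))[0]; print(h.tolist())
    ins=Q[np.hypot(*(Q[:,:2]-mc).T)<50]; print('seat z',np.percentile(ins[:,2],[5,50,95]))
    i=np.nanmin(np.hypot(P[...,0]-0,0))
E
```

```text
top0 table z 1.0761724390227982 hist [(4, 413), (8, 88), (12, 107), (16, 245), (20, 247), (24, 64), (28, 13), (32, 14), (36, 11), (40, 13), (44, 25), (48, 26), (52, 19), (56, 8), (60, 14), (64, 25), (68, 129), (72, 61), (76, 8), (80, 0)]
handle [487.86514833 333.98710763] (488.0180969238281, 334.1258544921875) (21.570541381835938, 83.08845520019531) 65.61193084716797 z 70.93045122806075 axis 156.07630527165145
disc z 19.95866211091436 ((469.8599853515625, 366.9650573730469), 106.83934020996094)
lugs [429.36767848 356.36232558  10.83259404] [540.962241   307.43987939  10.02734114] 155 [485.16495974 331.90110249  10.42996759] 156.32761749142517
rim (array([472.97024815,  26.83370775]), np.float64(93.60754989548384), 837) ((473.220703125, 26.823951721191406), 99.21847534179688) 91.14517947357763
tab z [74.00984338 79.48978854 86.06014821] 799
r [60.99890524 73.69990625 85.43569585]
[17, 23, 20, 21, 21, 20, 24, 16, 0, 0, 0, 0, 0, 0, 0, 0, 0, 0, 0, 0, 0, 0, 0, 0, 1, 20, 22, 19, 22, 20, 20, 20, 20, 20, 18, 22, 17, 19, 19, 20, 19, 21, 22, 18, 1, 0, 0, 0, 0, 0, 0, 0, 0, 0, 0, 0, 0, 0, 0, 0, 
[... 587 characters left out ...]
1953)
lugs [431.7333365  363.99095212  10.24767658] [547.70159468 311.00675814  10.85669306] 74 [489.71746559 337.49885513  10.55218482] 155.44503534428102
rim (array([473.5825822 ,  29.57523267]), np.float64(94.30961992952524), 466) ((471.5674743652344, 30.508106231689453), 101.48714447021484) 90.42364144992086
tab z [63.34497833 77.70469568 84.02299233] 555
r [49.32098473 70.9501281  86.0304144 ]
[10, 14, 10, 13, 13, 14, 17, 13, 2, 1, 0, 0, 0, 0, 0, 0, 0, 0, 0, 0, 0, 0, 0, 0, 1, 15, 14, 19, 13, 17, 12, 15, 17, 14, 14, 15, 16, 17, 13, 15, 16, 14, 14, 13, 0, 0, 0, 0, 0, 0, 0, 0, 0, 0, 0, 0, 0, 0, 0, 1, 5, 10, 12, 14, 17, 9, 14, 11, 13, 12, 11, 14]
seat z [56.51525437 61.22358379 65.60352131]
```

Both views agree to about 2.5 mm:

| Item | Measurement |
|---|---|
| Lid | (488.7, 335), handle axis 156°, handle top z ≈ 71, disc top about 20, lugs about 10.5 |
| Mill | (473, 28), rim z ≈ 91, seat z ≈ 62 |
| Tabs | 305–40° and 124.5–220°, so the notch axis is at about 82° |

The plan is yaw 156° at the grasp, 82° at insertion, then about −75° more to lock. That takes joint 6 from −32° to 86°, which is within range. First I'll move over the lid.

```bash
python3 -m creep '{"linear":[[24,-29,0],[24,-29,0],[24,-29,0],[24,-29,0],[24,-29,0],[24,-29,0],[24,-29,0],[24,-29,0]],"angular":[[0,0,0],[0,0,0],[0,0,0],[0,0,0],[0,0,0],[0,0,0],[0,0,0],[0,0,0]],"grip":[88,88,88,88,88,88,88,88]}'
python3 -m creep '{"linear":[[24,-29,0],[24,-29,0],[24,-29,0],[24,-29,0],[24,-29,0],[24,-29,0],[24,-29,0],[24,-29,0]],"angular":[[0,0,0],[0,0,0],[0,0,0],[0,0,0],[0,0,0],[0,0,0],[0,0,0],[0,0,0]],"grip":[88,88,88,88,88,88,88,88]}'
```

```text
t: 0.77
ee_pos: [306.5, -244.3, 404.4]
ee_rot: [[0.927, 0.374, -0.0], [0.374, -0.927, 0.0], [0.0, -0.0, -1.0]]
ft_force: [0.3, 0.4, -0.6]
gripper_width: 87.8
t: 1.43
ee_pos: [397.5, 42.9, 404.7]
ee_rot: [[0.927, 0.375, 0.0], [0.375, -0.927, -0.0], [0.0, 0.0, -1.0]]
ft_force: [1.1, -0.4, 0.2]
gripper_width: 88.2
```

```bash
python3 -m creep '{"linear":[[24,-29,0],[24,-29,0],[24,-29,0],[24,-29,0],[24,-29,0],[24,-29,0],[24,-29,0],[24,-29,0]],"angular":[[0,0,0],[0,0,0],[0,0,0],[0,0,0],[0,0,0],[0,0,0],[0,0,0],[0,0,0]],"grip":[88,88,88,88,88,88,88,88]}'
python3 -m creep '{"linear":[[0,0,5],[0,0,5],[0,0,5],[0,0,5],[0,0,5],[0,0,5],[0,0,5],[0,0,5]],"angular":[[0,0,-0.12],[0,0,-0.12],[0,0,-0.12],[0,0,-0.12],[0,0,-0.12],[0,0,-0.12],[0,0,-0.12],[0,0,-0.12]],"grip":[88,88,88,88,88,88,88,88]}'
python3 -m creep '{"linear":[[0,0,5],[0,0,5],[0,0,5],[0,0,5],[0,0,5],[0,0,5],[0,0,5],[0,0,5]],"angular":[[0,0,-0.12],[0,0,-0.12],[0,0,-0.12],[0,0,-0.12],[0,0,-0.12],[0,0,-0.12],[0,0,-0.12],[0,0,-0.12]],"grip":[88,88,88,88,88,88,88,88]}'
cat > go.py <<'E'
import sys,numpy as np
from cell import manip
x,y,z,yaw=map(float,sys.argv[1:5]); s=manip.observe(); R=s['ee_rot']; 
cy=np.degrees(np.arctan2(R[1,0],R[0,0])); d=(yaw-cy+180)%360-180
print('t',s['t'],'pos',s['ee_pos'].round(1),'yaw',cy.round(2),'q',s['qpos'].round(1),'F',s['ft_force'].round(1),'T',s['ft_torque'].round(2),'w',s['gripper_width'])
print('tool shift',(R.T@(np.array([x,y,z])-s['ee_pos'])).round(1),'rz rad',np.radians(-d).round(4))
E
python3 go.py 488.7 335 195 156
```

```text
t: 2.1
ee_pos: [488.8, 329.9, 404.1]
ee_rot: [[0.927, 0.375, -0.001], [0.375, -0.927, -0.0], [-0.001, 0.0, -1.0]]
ft_force: [0.8, -0.6, 1.2]
gripper_width: 88.1
t: 2.77
ee_pos: [488.6, 327.8, 363.9]
ee_rot: [[0.219, 0.976, -0.001], [0.976, -0.219, -0.0], [-0.001, -0.001, -1.0]]
ft_force: [0.1, -0.3, -0.1]
gripper_width: 88.2
t: 3.43
ee_pos: [488.6, 327.8, 323.9]
ee_rot: [[-0.674, 0.739, -0.001], [0.739, 0.674, -0.0], [0.0, -0.001, -1.0]]
ft_force: [-0.4, 0.2, -0.4]
gripper_width: 88.1
t 3.4333 pos [488.6 327.8 323.9] yaw 132.34 q [ 22.3  16.8  94.1  -0.   69.1 -20. ] F [-0.4  0.2 -0.4] T [-0.01 -0.12  0.08] w 88.13588277508794
tool shift [  5.2   5.1 128.9] rz rad -0.413
```

```bash
python3 -m creep '{"linear":[[5.2,5.1,0],[0,0,0],[0,0,0],[0,0,0],[0,0,20],[0,0,20],[0,0,20],[0,0,0]],"angular":[[0,0,-0.103],[0,0,-0.103],[0,0,-0.103],[0,0,-0.104],[0,0,0],[0,0,0],[0,0,0],[0,0,0]],"grip":[88,88,88,88,88,88,88,88]}'
python3 go.py 488.7 335 195 156
python3 - <<'E'
from cell import manip
import cv2,numpy as np
ims=[]
for n,(x,y) in dict(top=(160,150),scene=(360,140)).items():
    c=manip.camera(n); ims.append(cv2.resize(c['image'][y:y+110,x:x+110,::-1],(400,400),interpolation=cv2.INTER_CUBIC))
cv2.imwrite('pics/a1.png',np.hstack(ims))
E
```

```text
t: 4.1
ee_pos: [487.3, 334.3, 260.2]
ee_rot: [[-0.911, 0.412, -0.007], [0.412, 0.911, -0.003], [0.005, -0.006, -1.0]]
ft_force: [-0.5, -0.2, -0.4]
gripper_width: 88.3
t 4.1 pos [487.3 334.3 260.2] yaw 155.66 q [ 23.   22.   95.6  -0.   62.9 -42.7] F [-0.5 -0.2 -0.4] T [-0.   -0.11 -0.03] w 88.25812950865632
tool shift [-1.4  1.6 65.2] rz rad -0.006
```

View pics/a1.png

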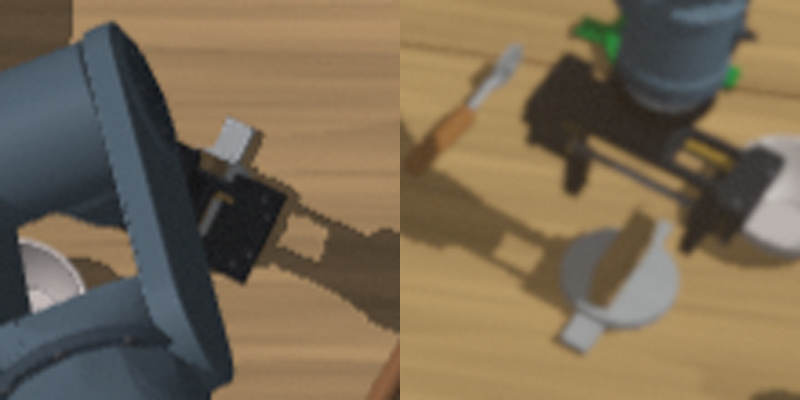

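The fingers straddle the handle. The bowl is close by, so I'll check its height against the gripper body, whose underside will be at z ≈ 93.

```bash
python3 - <<'E'
from h import *
P=cloud(load('top0'))[212:262,138:190].reshape(-1,3); q=P[P[:,2]>12]; print(q[:,2].max(),np.percentile(q[:,2],95),cv2.minEnclosingCircle(q[:,:2].astype(np.float32)))
E
python3 -m creep '{"linear":[[-1,0,0],[0,0,16],[0,0,16],[0,0,16],[0,0,10],[0,0,7],[0,0,0],[0,0,0]],"angular":[[0,0,0],[0,0,0],[0,0,0],[0,0,0],[0,0,0],[0,0,0],[0,0,0],[0,0,0]],"grip":[88,88,88,88,88,88,88,88]}'
python3 go.py 488.7 335 195 156
```

```text
57.45966332579428 51.59287150474491 ((400.2499694824219, 467.2861022949219), 59.97829818725586)
t: 4.87
ee_pos: [490.3, 334.9, 200.3]
ee_rot: [[-0.911, 0.412, 0.001], [0.412, 0.911, 0.0], [-0.0, 0.0, -1.0]]
ft_force: [-0.6, -0.3, 1.0]
gripper_width: 87.7
t 4.8667 pos [490.3 334.9 200.3] yaw 155.66 q [ 22.9  27.4  96.4   0.   56.2 -42.8] F [-0.6 -0.3  1. ] T [ 0.03 -0.1  -0.  ] w 87.72172586879108
tool shift [ 1.5 -0.6  5.3] rz rad -0.0059
```

```bash
python3 -m creep '{"linear":[[1,0,5],[0,0,0],[0,0,0],[0,0,0],[0,0,0],[0,0,0],[0,0,0],[0,0,0]],"angular":[[0,0,0],[0,0,0],[0,0,0],[0,0,0],[0,0,0],[0,0,0],[0,0,0],[0,0,0]],"grip":[88,88,70,50,30,14,10,10]}'
python3 -m creep '{"linear":[[0,0,0],[0,0,0],[0,0,0],[0,0,0],[0,0,-10],[0,0,-15],[0,0,-20],[0,0,-20]],"angular":[[0,0,0],[0,0,0],[0,0,0],[0,0,0],[0,0,0],[0,0,0],[0,0,0],[0,0,0]],"grip":[10,10,10,10,10,10,10,10]}'
python3 go.py 488.7 335 195 156
```

```text
t: 5.53
ee_pos: [489.1, 335.2, 194.8]
ee_rot: [[-0.911, 0.412, 0.0], [0.412, 0.911, 0.0], [-0.0, 0.0, -1.0]]
ft_force: [0.6, -0.2, 0.9]
gripper_width: 49.9
t: 6.2
ee_pos: [488.7, 335.0, 260.3]
ee_rot: [[-0.911, 0.412, -0.002], [0.412, 0.911, -0.001], [0.001, -0.001, -1.0]]
ft_force: [0.0, -0.4, -1.1]
gripper_width: 19.6
t 6.2 pos [488.7 335.  260.3] yaw 155.66 q [ 23.   22.   95.5  -0.   62.5 -42.7] F [ 0.  -0.4 -1.1] T [ 0.06 -0.18  0.03] w 19.606831767393842
tool shift [-0.1  0.1 65.3] rz rad -0.006
```

Gripped, with the width reading 19.6 mm against the 20 mm handle. Now raise and turn to yaw 82, then go across.

```bash
python3 -m creep '{"linear":[[0,0,-15],[0,0,-15],[0,0,-15],[0,0,-15],[0,0,-6],[0,0,0],[0,0,0],[0,0,0]],"angular":[[0,0,0.08],[0,0,0.11],[0,0,0.11],[0,0,0.11],[0,0,0.11],[0,0,0.11],[0,0,0.11],[0,0,0.11]],"grip":[10,10,10,10,10,10,10,10]}'
python3 -m creep '{"linear":[[0,0,0],[0,0,0],[0,0,0],[0,0,0],[0,0,0],[0,0,0],[0,0,0],[0,0,0]],"angular":[[0,0,0.11],[0,0,0.11],[0,0,0.11],[0,0,0.1],[0,0,0.006],[0,0,0],[0,0,0],[0,0,0]],"grip":[10,10,10,10,10,10,10,10]}'
python3 go.py 473.1 28.2 320 82
```

```text
t: 6.87
ee_pos: [488.9, 335.1, 326.4]
ee_rot: [[-0.287, 0.958, 0.0], [0.958, 0.287, 0.0], [0.0, 0.0, -1.0]]
ft_force: [-0.3, -1.1, -1.7]
gripper_width: 20.1
t: 7.53
ee_pos: [489.0, 335.1, 325.8]
ee_rot: [[0.138, 0.99, -0.0], [0.99, -0.138, -0.0], [-0.0, -0.0, -1.0]]
ft_force: [0.2, 0.0, -2.0]
gripper_width: 19.7
t 7.5333 pos [489.  335.1 325.8] yaw 82.09 q [23.  17.2 93.4  0.  69.4 30.9] F [ 0.2  0.  -2. ] T [ 0.01 -0.07 -0.01] w 19.746147123401236
tool shift [-306.2   26.4    5.8] rz rad 0.0016
```

```bash
python3 -m creep '{"linear":[[-20,2,0],[-32,3,0],[-32,3,0],[-32,3,0],[-32,3,0],[-32,3,0],[-32,3,0],[-32,3,0]],"angular":[[0,0,0],[0,0,0],[0,0,0],[0,0,0],[0,0,0],[0,0,0],[0,0,0],[0,0,0]],"grip":[10,10,10,10,10,10,10,10]}'
python3 -m creep '{"linear":[[-32,3,0],[-20,1,0],[-10,0.4,0],[0,0,0],[0,0,0],[0,0,0],[0,0,0],[0,0,0]],"angular":[[0,0,0],[0,0,0],[0,0,0],[0,0,0],[0,0,0],[0,0,0],[0,0,0],[0,0,0]],"grip":[10,10,10,10,10,10,10,10]}'
python3 go.py 473.1 28.2 320 82
python3 - <<'E'
from cell import manip
import cv2,numpy as np
ims=[]
for n,(x,y) in dict(top=(260,150),scene=(260,100)).items():
    c=manip.camera(n); np.savez(f'pics/{n}1.npz',**c);ims.append(cv2.resize(c['image'][y:y+130,x:x+130,::-1],(400,400),interpolation=cv2.INTER_CUBIC))
cv2.imwrite('pics/a2.png',np.hstack(ims))
E
```

```text
t: 8.2
ee_pos: [477.5, 88.9, 326.0]
ee_rot: [[0.138, 0.99, 0.0], [0.99, -0.138, -0.0], [0.0, 0.0, -1.0]]
ft_force: [0.4, -0.1, -2.4]
gripper_width: 19.6
t: 8.87
ee_pos: [473.6, 29.4, 325.6]
ee_rot: [[0.138, 0.99, -0.0], [0.99, -0.138, 0.0], [0.0, -0.0, -1.0]]
ft_force: [-1.5, -0.4, -2.0]
gripper_width: 19.9
t 8.8667 pos [473.6  29.4 325.6] yaw 82.09 q [-10.8   2.6 110.5   0.   67.   -2.9] F [-1.5 -0.4 -2. ] T [-0.05 -0.06  0.01] w 19.865727259323055
tool shift [-1.3 -0.3  5.6] rz rad 0.0015
```

View pics/a2.png

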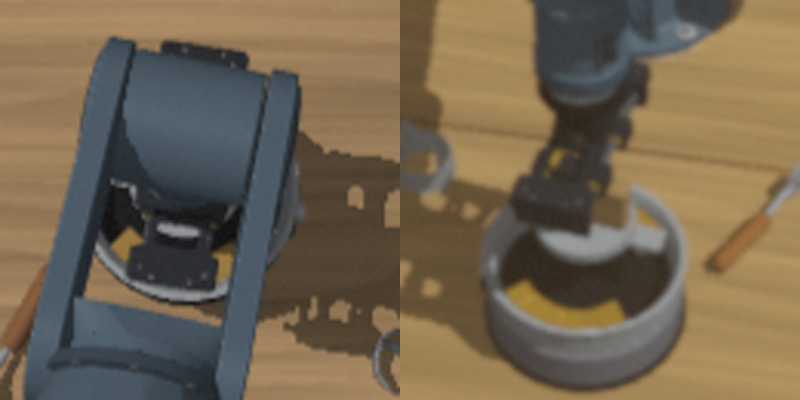

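The scene view shows the lid held level, with its right lug at (645,240) aligned toward the right notch. I'll measure the lug tip and disc edge to check the offset along the handle.

Run:
```python
from h import *
c=load('scene1');P=cloud(c)
t=np.array([473.6,29.4]);x=np.array([.138,.99]);y=np.array([.99,-.138])
R=P[100:230,260:390].reshape(-1,3);I=c['image'][100:230,260:390].reshape(-1,3).astype(int)
d=R[:,:2]-t;a=d@x;b=d@y
g=(I.max(1)-I.min(1)<40)
m=(R[:,2]>136)&(R[:,2]<156)&g&(np.hypot(a,b)<85)
print('disc top z',np.median(R[m&(a<40)&(b>15),2]),'n',m.sum())
l=m&(a>52); print('lug a max',np.sort(a[l])[-6:].round(1),'b',np.percentile(b[l],[2,50,98]).round(1),'z',np.percentile(R[l,2],[10,50,90]).round(1))
print('min a',np.sort(a[m])[:6].round(1),'b max',np.sort(b[m])[-6:].round(1))
e=m&(R[:,2]>147)&(b>5)&(a<48); 
# outer edge per angular sector
th=np.degrees(np.arctan2(b,a));r=np.hypot(a,b);pts=[]
for k in range(20,180,8):
    s=m&(th>k)&(th<k+8)&(R[:,2]>145)
    if s.sum()>3:
        i=np.argsort(r[s])[-2:]; pts.append((k,r[s][i].round(1).tolist()))
print(pts)
print('same-camera mill centre (473.6,29.6)')
```

```text
disc top z 146.7321597610753 n 357
lug a max [75.7 75.8 76.2 76.5 77.1 77.1] b [-13.    1.9  13. ] z [137.  139.  142.5]
min a [-73.6 -72.5 -70.2 -68.2 -67.4 -36.4] b max [47.  47.2 47.3 47.4 48.8 49.1]
[(20, [47.8, 50.5]), (28, [41.9, 45.0]), (36, [48.9, 50.2]), (44, [44.6, 47.2]), (52, [45.5, 46.3]), (60, [46.2, 47.3]), (68, [48.8, 49.6]), (76, [44.8, 47.0]), (84, [45.2, 47.6]), (92, [45.9, 49.3]), (100, [46.2, 47.0]), (108, [46.7, 47.9]), (116, [45.1, 48.1]), (124, [45.3, 48.2]), (132, [43.3, 44.8])]
same-camera mill centre (473.6,29.6)
```

Relative to the mill in the same camera, the lid is centred to about 1 mm. Descending now, slowing before contact, which I expect at TCP z ≈ 257–260.

```bash
python3 -m creep '{"linear":[[-1,0,10],[0,0,12],[0,0,12],[0,0,12],[0,0,8],[0,0,4],[0,0,0],[0,0,0]],"angular":[[0,0,0],[0,0,0],[0,0,0],[0,0,0],[0,0,0],[0,0,0],[0,0,0],[0,0,0]],"grip":[10,10,10,10,10,10,10,10]}'
python3 go.py 473.1 28.2 257 82
python3 -m creep '{"linear":[[0,0,2],[0,0,2],[0,0,1],[0,0,1],[0,0,1],[0,0,0],[0,0,0],[0,0,0]],"angular":[[0,0,0],[0,0,0],[0,0,0],[0,0,0],[0,0,0],[0,0,0],[0,0,0],[0,0,0]],"grip":[10,10,10,10,10,10,10,10]}'
python3 go.py 473.1 28.2 257 82
```

```text
t: 9.63
ee_pos: [473.5, 27.3, 267.7]
ee_rot: [[0.139, 0.99, -0.0], [0.99, -0.139, 0.0], [0.0, -0.0, -1.0]]
ft_force: [0.9, 0.4, -3.1]
gripper_width: 19.7
t 9.6333 pos [473.5  27.3 267.7] yaw 81.98 q [-11.1   7.8 112.7   0.   59.6  -3.1] F [ 0.9  0.4 -3.1] T [ 0.   -0.05 -0.04] w 19.70374584922896
tool shift [ 0.8 -0.5 10.7] rz rad -0.0003
t: 10.3
ee_pos: [473.4, 27.3, 260.7]
ee_rot: [[0.14, 0.99, 0.0], [0.99, -0.14, 0.0], [0.0, 0.0, -1.0]]
ft_force: [0.0, 0.1, -1.4]
gripper_width: 19.5
t 10.3 pos [473.4  27.3 260.7] yaw 81.98 q [-11.1   8.4 112.9   0.   58.7  -3.1] F [ 0.   0.1 -1.4] T [-0.03 -0.05  0.01] w 19.46384095747197
tool shift [ 0.8 -0.5  3.7] rz rad -0.0004
```

```bash
python3 -m creep '{"linear":[[0,0,1],[0,0,1],[0,0,1],[0,0,0.7],[0,0,0],[0,0,0],[0,0,0],[0,0,0]],"angular":[[0,0,0],[0,0,0],[0,0,0],[0,0,0],[0,0,0],[0,0,0],[0,0,0],[0,0,0]],"grip":[10,10,10,10,10,10,10,10]}'
python3 go.py 473.1 28.2 257 82
python3 - <<'E'
from cell import manip
import cv2,numpy as np
ims=[]
for n,(x,y) in dict(top=(260,150),scene=(260,100)).items():
    c=manip.camera(n); np.savez(f'pics/{n}2.npz',**c);ims.append(cv2.resize(c['image'][y:y+130,x:x+130,::-1],(400,400),interpolation=cv2.INTER_CUBIC))
cv2.imwrite('pics/a3.png',np.hstack(ims))
E
```

```text
t: 10.97
ee_pos: [473.6, 27.3, 257.3]
ee_rot: [[0.139, 0.99, 0.001], [0.99, -0.139, -0.0], [-0.0, 0.001, -1.0]]
ft_force: [0.3, -0.8, 4.1]
gripper_width: 19.6
t 10.9667 pos [473.6  27.3 257.3] yaw 81.98 q [-11.1   8.8 113.   -0.   58.2  -3.1] F [ 0.3 -0.8  4.1] T [-0.1   0.16  0.03] w 19.582539017706367
tool shift [ 0.8 -0.6  0.3] rz rad -0.0003
```

View pics/a3.png

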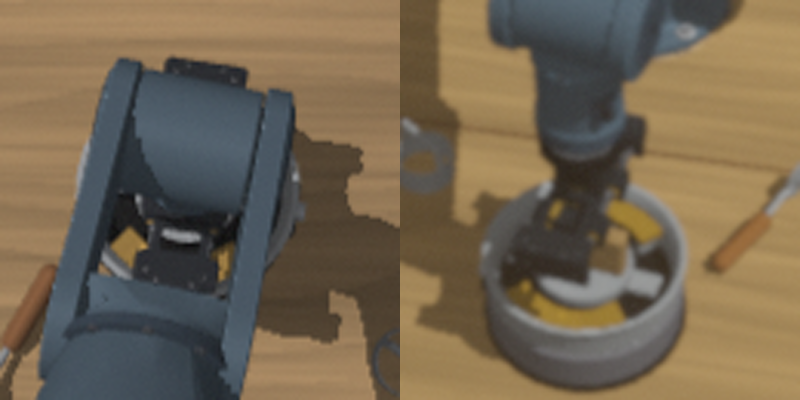

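The lid is in the mouth. First contact came at TCP z ≈ 258, the seat height, and the visible lug sits in the right notch below the rim. Now I'll turn it clockwise.

```bash
python3 -m creep '{"linear":[[0,0,0],[0,0,0],[0,0,0],[0,0,0],[0,0,0],[0,0,0],[0,0,0],[0,0,0]],"angular":[[0,0,0.04],[0,0,0.08],[0,0,0.08],[0,0,0.08],[0,0,0.08],[0,0,0.08],[0,0,0.08],[0,0,0.08]],"grip":[10,10,10,10,10,10,10,10]}'
python3 go.py 473.1 28.2 257 17
```

```text
t: 11.73
ee_pos: [473.3, 27.4, 257.0]
ee_rot: [[0.677, 0.736, -0.0], [0.736, -0.677, 0.0], [-0.0, -0.0, -1.0]]
ft_force: [-1.4, -1.0, 4.2]
gripper_width: 19.7
t 11.7333 pos [473.3  27.4 257. ] yaw 47.38 q [-11.1   8.8 113.    0.   58.2  31.5] F [-1.4 -1.   4.2] T [0.1  0.26 0.05] w 19.674076358577864
tool shift [ 0.5 -0.7  0. ] rz rad 0.5303
```

```bash
python3 -m creep '{"linear":[[0,0,0],[0,0,0],[0,0,0.3],[0,0,0.3],[0,0,0.3],[0,0,0.3],[0,0,0.3],[0,0,0.3]],"angular":[[0,0,0.05],[0,0,0.05],[0,0,0.05],[0,0,0.05],[0,0,0.05],[0,0,0.05],[0,0,0.05],[0,0,0.05]],"grip":[10,10,10,10,10,10,10,10]}'
python3 go.py 473.1 28.2 257 17
```

```text
t: 12.4
ee_pos: [473.5, 27.4, 255.5]
ee_rot: [[0.91, 0.415, 0.0], [0.415, -0.91, 0.0], [0.0, 0.0, -1.0]]
ft_force: [-0.9, 0.5, 6.3]
gripper_width: 19.9
t 12.4 pos [473.5  27.4 255.5] yaw 24.55 q [-11.1   9.  113.    0.   58.   54.4] F [-0.9  0.5  6.3] T [0.14 0.29 0.11] w 19.94735025400224
tool shift [-0.1 -0.9 -1.5] rz rad 0.1317
```

```bash
python3 -m creep '{"linear":[[0,0,0.2],[0,0,0.2],[0,0,0.2],[0,0,0],[0,0,0],[0,0,0],[0,0,0],[0,0,0]],"angular":[[0,0,0.04],[0,0,0.04],[0,0,0.04],[0,0,0.04],[0,0,0.04],[0,0,0.04],[0,0,0.04],[0,0,0]],"grip":[10,10,10,10,10,10,10,10]}'
python3 go.py 473.1 28.2 257 17
```

```text
t: 13.07
ee_pos: [473.7, 27.4, 255.1]
ee_rot: [[0.989, 0.148, 0.001], [0.148, -0.989, 0.0], [0.001, 0.0, -1.0]]
ft_force: [-0.6, -0.5, 6.1]
gripper_width: 19.6
t 13.0667 pos [473.7  27.4 255.1] yaw 8.52 q [-11.1   9.  113.    0.   57.9  70.4] F [-0.6 -0.5  6.1] T [0.22 0.13 0.  ] w 19.636830893491954
tool shift [-0.5 -0.9 -1.9] rz rad -0.148
```

I've turned 73.5°. I'll go a few degrees further, feeling for the stop, then lift gently to test that the lugs are caught.

```bash
python3 -m creep '{"linear":[[0,0,0],[0,0,0],[0,0,0],[0,0,0],[0,0,0],[0,0,0],[0,0,0],[0,0,0]],"angular":[[0,0,0.02],[0,0,0.02],[0,0,0.02],[0,0,0.02],[0,0,0],[0,0,0],[0,0,0],[0,0,0]],"grip":[10,10,10,10,10,10,10,10]}'
python3 go.py 473.1 28.2 257 3
python3 -m creep '{"linear":[[0,0,-0.5],[0,0,-0.5],[0,0,-0.5],[0,0,0],[0,0,0],[0,0,0],[0,0,0],[0,0,0]],"angular":[[0,0,0],[0,0,0],[0,0,0],[0,0,0],[0,0,0],[0,0,0],[0,0,0],[0,0,0]],"grip":[10,10,10,10,10,10,10,10]}'
python3 go.py 473.1 28.2 257 3
```

```text
t: 13.73
ee_pos: [473.8, 27.4, 255.1]
ee_rot: [[0.998, 0.071, 0.001], [0.071, -0.998, 0.0], [0.001, -0.0, -1.0]]
ft_force: [-0.1, -0.4, 6.6]
gripper_width: 19.7
t 13.7333 pos [473.8  27.4 255.1] yaw 4.05 q [-11.1   9.  113.    0.   57.9  74.9] F [-0.1 -0.4  6.6] T [0.2  0.17 0.01] w 19.742913677679706
tool shift [-0.6 -0.9 -1.9] rz rad 0.0183
t: 14.4
ee_pos: [473.7, 27.4, 256.5]
ee_rot: [[0.998, 0.071, 0.001], [0.071, -0.998, 0.0], [0.001, -0.0, -1.0]]
ft_force: [-0.8, 0.8, 4.7]
gripper_width: 19.6
t 14.4 pos [473.7  27.4 256.5] yaw 4.05 q [-11.1   8.9 113.    0.   58.   74.9] F [-0.8  0.8  4.7] T [ 0.24 -0.02  0.03] w 19.575985582521692
tool shift [-0.6 -0.9 -0.5] rz rad 0.0184
```

Force fell only at the spring rate, so I had probably pressed the lid below the ramps. I'll keep lifting to find the ramps.

```bash
python3 -m creep '{"linear":[[0,0,-0.5],[0,0,-0.5],[0,0,0],[0,0,0],[0,0,0],[0,0,0],[0,0,0],[0,0,0]],"angular":[[0,0,0],[0,0,0],[0,0,0],[0,0,0],[0,0,0],[0,0,0],[0,0,0],[0,0,0]],"grip":[10,10,10,10,10,10,10,10]}'
python3 go.py 473.1 28.2 257 3
python3 -m creep '{"linear":[[0,0,-0.5],[0,0,-0.5],[0,0,0],[0,0,0],[0,0,0],[0,0,0],[0,0,0],[0,0,0]],"angular":[[0,0,0],[0,0,0],[0,0,0],[0,0,0],[0,0,0],[0,0,0],[0,0,0],[0,0,0]],"grip":[10,10,10,10,10,10,10,10]}'
python3 go.py 473.1 28.2 257 3
```

```text
t: 15.07
ee_pos: [473.7, 27.3, 256.7]
ee_rot: [[0.998, 0.07, 0.001], [0.07, -0.998, 0.0], [0.001, -0.0, -1.0]]
ft_force: [4.5, -0.7, -4.7]
gripper_width: 19.7
t 15.0667 pos [473.7  27.3 256.7] yaw 4.04 q [-11.1   8.9 113.    0.   58.1  74.9] F [ 4.5 -0.7 -4.7] T [ 0.19 -0.81  0.05] w 19.674329997534688
tool shift [-0.5 -0.9 -0.3] rz rad 0.0182
t: 15.73
ee_pos: [473.6, 27.3, 256.7]
ee_rot: [[0.998, 0.07, 0.001], [0.07, -0.998, 0.0], [0.001, -0.0, -1.0]]
ft_force: [10.1, -0.8, -15.3]
gripper_width: 19.7
t 15.7333 pos [473.6  27.3 256.7] yaw 4.03 q [-11.1   8.9 113.    0.   58.1  74.9] F [ 10.1  -0.8 -15.3] T [ 0.08 -1.52  0.06] w 19.683760518790766
tool shift [-0.5 -0.9 -0.3] rz rad 0.018
```

The lugs are caught: lifting now pulls 15 N with the lid not moving, held about 3 mm below its resting height. I'll relax the pull, let go and rise.

```bash
python3 -m creep '{"linear":[[0,0,0.6],[0,0,0.6],[0,0,0],[0,0,0],[0,0,0],[0,0,0],[0,0,0],[0,0,0]],"angular":[[0,0,0],[0,0,0],[0,0,0],[0,0,0],[0,0,0],[0,0,0],[0,0,0],[0,0,0]],"grip":[10,10,10,10,22,26,40,50]}'
python3 go.py 473.1 28.2 257 3
python3 -m creep '{"linear":[[0,0,0],[0,0,0],[0,0,0],[0,0,-10],[0,0,-20],[0,0,-25],[0,0,-30],[0,0,-30]],"angular":[[0,0,0],[0,0,0],[0,0,0],[0,0,0],[0,0,0],[0,0,0],[0,0,0],[0,0,0]],"grip":[60,60,60,60,60,60,60,60]}'
python3 -m creep '{"linear":[[0,10,-20],[0,30,-10],[0,30,0],[0,30,0],[0,30,0],[0,30,0],[0,30,0],[0,20,0]],"angular":[[0,0,0],[0,0,0],[0,0,0],[0,0,0],[0,0,0],[0,0,0],[0,0,0],[0,0,0]],"grip":[60,60,60,60,60,60,60,60]}'
```

```text
t: 16.4
ee_pos: [473.1, 27.4, 256.8]
ee_rot: [[0.997, 0.071, -0.001], [0.071, -0.997, 0.0], [-0.001, -0.0, -1.0]]
ft_force: [0.0, -0.1, 0.3]
gripper_width: 37.2
t 16.4 pos [473.1  27.4 256.8] yaw 4.06 q [-11.1   8.8 113.   -0.   58.2  74.9] F [ 0.  -0.1  0.3] T [ 0.03 -0.02 -0.06] w 37.1915037348554
tool shift [ 0.1 -0.8 -0.2] rz rad 0.0186
t: 17.07
ee_pos: [473.0, 27.4, 373.6]
ee_rot: [[0.997, 0.071, -0.001], [0.071, -0.997, 0.0], [-0.001, -0.0, -1.0]]
ft_force: [0.9, -0.2, -0.1]
gripper_width: 60.0
t: 17.73
ee_pos: [488.1, -184.6, 402.9]
ee_rot: [[0.998, 0.069, 0.001], [0.069, -0.998, -0.001], [0.001, 0.001, -1.0]]
ft_force: [0.3, -0.3, -0.3]
gripper_width: 60.2
```

Run:
```python
from cell import manip
import cv2,numpy as np
from h import *
ims=[]
t=np.array([473.2,28.3])
for n,(x,y) in dict(top=(255,140),scene=(255,120)).items():
    c=manip.camera(n); np.savez(f'pics/{n}3.npz',**c);ims.append(cv2.resize(c['image'][y:y+130,x:x+130,::-1],(400,400),interpolation=cv2.INTER_CUBIC))
    P=cloud(c); Q=P.reshape(-1,3); Q=Q[np.hypot(*(Q[:,:2]-t).T)<90]
    h=Q[(Q[:,2]>122)&(np.hypot(*(Q[:,:2]-t).T)<55)]; 
    w,V=np.linalg.eigh(np.cov(h[:,:2].T)); print(n,'handle',h.mean(0).round(1),'z',np.median(h[:,2]),'axis',np.degrees(np.arctan2(*V[::-1,1]))%180)
    # pitcher before/after
    for m in (n+'0',n+'3'):
        A=cloud(load(m)); b=(262,298,80,122) if n=='top' else (322,362,262,310)
        q=A[b[2]:b[3],b[0]:b[1]].reshape(-1,3); q=q[(q[:,2]>50)]; print(m,'pitcher',q.mean(0).round(1),len(q))
cv2.imwrite('pics/a4.png',np.hstack(ims))
```

```text
top handle [474.9  25.4 130.9] z 130.9887101653121 axis 4.318860416579156
top0 pitcher [788.5 147.9  83.4] 450
top3 pitcher [788.  148.   83.3] 453
scene handle [479.   28.8 129.5] z 129.5227321284042 axis 3.4166661861271734
scene0 pitcher [791.9 150.8  80.4] 653
scene3 pitcher [792.  150.7  80.8] 646
```

View pics/a4.png

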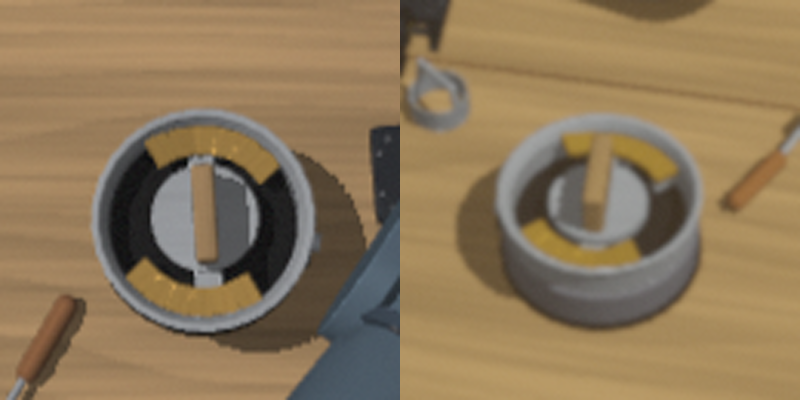

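The lid sits between the brass tabs with both lugs under them, at (203,160) and (207,280) in the left panel. The handle top is at z ≈ 130–131, where an untightened lid would read 134. The pitcher hasn't moved.

```bash
python3 -c "
from cell import manip
print(manip.hand_in())"
```

```text
the job is handed in; nothing more can be done
None
```

The mill is closed: I gripped the lugged lid by its handle, lowered it in with the lugs through the notches, turned it clockwise about 78°, let go and moved clear. The job was handed in about 18 s into the 45 s allowed.

**Lugs caught:** before letting go, I lifted until the wrist read a 15 N downward pull, and the lid did not move. My first lift of about 1.4 mm met only the seat's spring, because I had pressed the lid slightly below the ramps; the next one met the ramps.

**Drawn down:** the handle top measures z ≈ 130–131 mm, against 134 for a lid just resting. That agrees with the full 3 mm to within the camera's accuracy. I could not read the seat's position directly.

**Angle:** the handle axis came out at 4.3° in the top view and 3.4° in the scene view, which agrees with the tool's 4.0°. The lid is past the 65° needed and short of the 82° stop.

**Pitcher:** it is within 0.5 mm of where it started.

**Disagreements:** the two cameras differed by 2–4 mm in position, and the lid sat about 2.5 mm lower in the grip than I had planned. Neither affected the result.

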